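# Lock the flow regulator with the T-handle hex key

### The job

Take the T-handle hex key out of its block, push it fully home into the recessed hex socket of the lock screw on the flow regulator (feel for the flats gently, do not press hard), and only then turn the screw clockwise until it comes up firm, without forcing it further. Let go and leave the key standing fully seated in the tightened screw; leave the vial, strainer and ceramic tip where they are.

Things in the scene. Friction and masses are not known exactly. Their poses are not given: they have to be found in the camera images.
- hex_key: T-handle hex key, 250 g, upright in its block. Origin: centre of the lower end of the shank; z up the shank. Steel hex shank 18 mm across flats (20.8 across corners), 70 mm long, lowest 2.5 mm tapered to 13.5 mm across flats. On it, z = 70 to 102 mm, a black cross bar, 90 mm long (x), 16 mm wide (y), 32 mm high. Two hex flats face +y and -y, parallel to the bar.
- key_handle (a point): centre of the key's cross bar, 86 mm above the tip; same axes as the key
- holder: grey block, 70 x 70 x 74 mm high, fixed, origin under its centre, with an upright round hole of 23.5 mm diameter right through its middle. The key's shank hangs in the hole and its cross bar rests on the block's top.
- regulator: flow regulator bolted to the bench, origin under the centre of its 90 x 150 mm foot (150 mm along its y). Grey block 56 mm high; on top of it at y = +40 mm an aluminium boss, 44 mm diameter, top at 84 mm height, that holds the recessed lock screw, and at y = -32 mm a large knurled aluminium knob, 66 mm diameter, top at 98 mm (does not turn, leave alone).
- socket_floor (a point): centre of the floor of the lock screw's hex socket, 60 mm above the bench; z up; x and y are the regulator's, they do NOT turn with the screw. Socket 19 mm across flats, 16 mm deep. Its clocking differs from start to start and is not given: the key goes in only when the flats line up within about 6 degrees (every 60 degrees), else its tip stops 13 to 17 mm above the floor. See it from above or feel for it.
- screw (a joint): rotation of the lock screw in rad, growing clockwise seen from above; starts between 0 and 0.25. It turns easily (0.1 N m or less) up to a firm stop at 1.2. The key has about 6 degrees of play in the socket each way. Against the stop the torque rises by about 4 N m per rad of the hand: 0.2 to 0.4 N m is firm, above 0.7 N m is forcing it. The screw stays where it is left.
- vial: glass pressure vial with steel end caps, 32 mm diameter, 76 mm high, standing on the bench; origin under its centre; not to be moved
- strainer: brass strainer, 38 mm diameter at its foot, 42 mm high, standing; origin under its centre; not to be moved
- ceramic_tip: small pink ceramic nozzle tip, 24 mm diameter, 16 mm high; origin under its centre; not to be moved
- clip_rack: fixed spring clip rack, 50 x 160 mm foot (160 along its y), gripping three grey nozzle bodies, 60 mm high; origin under its centre
- socket_mouth (a point): centre of the boss's top face, 24 mm above the socket floor. From here down: a 3 mm bevel narrowing from 28.8 to 22.8 mm diameter, a round bore of 22.8 mm diameter to 8 mm depth, then the screw's hex socket. z up, x and y as the regulator's.
There are look-alikes about, which are no part of the job. There is more than one size of the hex_key; the one meant has the size given above.

How it is judged:
On the way, in this order (a step that is already met when the one before it is completed fails the run):
1. the key is fully home in the socket and the screw has not yet been turned (z of hex_key in the frame of socket_floor below 0.003 m and horizontal distance between hex_key and socket_floor below 0.003 m and angle between hex_key's own z axis and vertical below 0.12 rad and value of joint screw below 0.5 rad), for 0.1 s.
2. the screw is turned up firm with the key fully home (value of joint screw above 1.17 rad and z of hex_key in the frame of socket_floor below 0.004 m), for 0.1 s.
At the end, for the whole second after the job is handed in: The lock screw is tight (joint above 1.10 rad after letting go, having been above 1.17 under the key) and the key stands released, at rest and upright in it (within 0.12 rad), its tip within 3 mm of the socket floor and of its centre (value of joint screw above 1.1 rad and z of hex_key in the frame of socket_floor below 0.003 m and horizontal distance between hex_key and socket_floor below 0.003 m and angle between hex_key's own z axis and vertical below 0.12 rad and linear speed of hex_key below 0.02 m/s); the robot touches nothing.
It fails at once if the screw is turned past 0.5 rad while the key is more than 4 mm from fully home (value of joint screw above 0.5 rad and velocity of joint screw above 0.1 rad/s and z of hex_key in the frame of socket_floor above 0.004 m).
It fails at once if the tightened screw is forced: key and socket load one another with over 160 N in all, about 0.7 N m on the key (contact force between hex_key and regulator above 160 N).
It fails at once if the key is pressed with more than 40 N onto the regulator or the screw while it is not home (tip more than 4 mm above the socket floor) (contact force between hex_key and regulator above 40 N and z of hex_key in the frame of socket_floor above 0.004 m).
It fails at once if a bystander is moved by more than 20 mm (distance of any of vial, strainer, ceramic_tip from where it was at the start of the episode above 0.02 m).
It also fails if it takes over 58 s, if anything falls off the work surface, if the arm or the gripper's body presses on something with over 40 N, if the wrist force passes 120 N, or if a joint passes its speed limit or range.

### The arm

A 6-joint arm with a two-finger parallel gripper is mounted at the origin on the work surface. World frame = base frame: x ahead of the robot, y to its left, z up, the work surface at z = 0. Lengths are in m, angles in rad, forces in N, time in s.
With the tool pointing down it reaches from about 0.275 to 0.825 m from the base axis. Payload 4.9 kg.
Tool frame: the origin (TCP) lies midway between the tips of the shut fingers; the grasp point (between the pads) lies 19 mm behind it (bot.grip_depth is the distance from the TCP to the grasp point, in m); y points along the fingers, x is the direction in which the jaws open and shut, and the axes are right-handed (so a half turn about y gives the same grasp; the last joint's range is limited). The gripper opens to 85 mm and grips with 20 to 120 N. Pads are 22 mm wide; open, the fingers measure 114 mm over their backs; the gripper's body (76 mm by 85 mm) begins 54 mm behind the grasp point. The pads swing forward as they close: fully open they stand 13 mm farther back than shut.
Start: joints at [-1.288, 0.326, -0.193, 1.052, 0, 1.437], TCP at [0.223, -0.503, 0.231] pointing down, gripper open.
Joint ranges: [-2.65, 2.65], [-0.97, 1.79], [-1.3, 1.35], [-1.93, 2.1], [-1.47, 1.37], [-3.14, 3.14]. Speed limits (rad/s): [2.57, 2.57, 3.14, 3.14, 3.14, 3.14].

### API

Orientations are given as a unit quaternion [w, x, y, z].
In Python, from cell import bot gives the robot as it stands. Calls block until the motion is done:
- bot.move_pose(position, orientation): joint-space move of the TCP to a pose.
- bot.move_linear(position, speed=0.15, rotation=None, until_force=None): straight line of the TCP; rotation=None keeps the orientation; speed is the mean speed in m/s. With until_force (N) it stops when the force on the tool has changed by that much, and returns True; else False.
- bot.goto_joints(angles): joint-space move.
- bot.set_gripper(opening, grasp_force=None): opening from 0.0 (shut) to 1.0 (fully open); grasp_force is the grip in N (None keeps the last); returns when the fingers have stopped.
- bot.wait(seconds).
- bot.solve_ik(position, orientation): joint angles nearest the present ones, or None.
- bot.camera(name): name is "scene" or "top" or "wrist"; returns the picture (420x560x3 uint8, red, green, blue); there is no depth.
- bot.calibration(name): a dict with "mtx" (3x3 intrinsics, pixels), "k1" (the pictures are not rectified: a ray, as slopes to the right and down, at radius r is drawn at 1 + k1 r^2 times it, then the intrinsics apply), "extrinsics" (4x4, takes a point from world to camera coordinates); the wrist camera has in their place "hand_eye" (4x4, takes a point from camera to tool coordinates, whose origin is the TCP and whose axes are the tool frame's). Camera axes: x right, y down, z forward; pixel columns grow to the right and rows downward; lengths in m; the calibration is good to about 2 mm. A picture is of the moment at which its call begins: read the wrist's pose just before it. calibration takes no time and is no camera call.
A pose or a line that the arm cannot do raises bot.PlanningError and nothing moves.
- bot.close_job(): hands the job in, once; it reports no verdict.
Trained networks look in the newest picture that a camera, given by its name, has taken for a name from the list of things; names that differ only in an ending like _2 or _b are one class to them, and where a whole thing is asked for, a point or a joint stands for the part that bears it (a point fixed in the world has none). Each returns a list of dicts, best first, with "confidence" (0 to 1); they miss things now and then, are a little off and sometimes report something else, mostly with a low value. They report only what shows in the picture. A call takes as long as a camera call. They do not tell look-alikes from the thing itself.
- bot.search_frame(camera, thing): "bbox" ([left, top, width, height] in pixels, round what is visible of it).
Readings, each from a call of its own:
- bot.read_clock(): time.
- bot.read_joint_positions(): joint angles.
- bot.read_joint_vel(): joint speeds.
- bot.read_joint_efforts(): joint torques, N m.
- bot.read_position(): TCP position.
- bot.read_tool_rot(): TCP orientation.
- bot.read_ft_force(): force on the tool from outside, world axes, zero at the start.
- bot.read_moment(): the same for the moment, N m.
- bot.read_gripper_width(): opening from 0.0 (shut) to 1.0 (fully open).
Only numpy, scipy, OpenCV 4.12 (cv2) and the standard library are available. Lean on these libraries where they do the work, as an engineer would, in place of code of your own. Each camera call takes 0.05 s, during which the arm holds its last target. There are 200 camera calls.

## Working session

There is one attempt and no reset: what is moved stays moved. The work goes in short steps, each a Python script; the robot and the scene stay as the last script left them, time stands still between calls to the robot, and variables do not carry over. Pictures are saved under pics/ and viewed, about 8 in all and at most 12, crops included, and the job is handed in when it is done.

```bash
ls; mkdir -p pics; python3 - <<'E'
from cell import bot
import cv2,numpy as np
for n in("top","scene"):
    im=bot.camera(n); cv2.imwrite(f"pics/{n}0.png",im[:,:,::-1])
    for t in("hex_key","holder","regulator","vial","strainer","ceramic_tip","clip_rack"):
        print(n,t,[(np.round(d["bbox"]).tolist(),round(d["confidence"],2)) for d in bot.search_frame(n,t)][:4])
    c=bot.calibration(n);print(c)
print(bot.calibration("wrist"),bot.read_tool_rot(),bot.read_clock())
E
```

```text
pics
top hex_key [([178.0, 227.0, 18.0, 41.0], 0.68), ([147.0, 198.0, 32.0, 14.0], 0.64), ([204.0, 288.0, 22.0, 31.0], 0.51)]
top holder [([174.0, 232.0, 36.0, 32.0], 0.81), ([368.0, 195.0, 12.0, 9.0], 0.54), ([274.0, 142.0, 12.0, 20.0], 0.5)]
top regulator [([350.0, 166.0, 74.0, 60.0], 0.84)]
top vial [([272.0, 142.0, 12.0, 18.0], 0.57)]
top strainer [([272.0, 277.0, 14.0, 14.0], 0.46)]
top ceramic_tip [([371.0, 195.0, 9.0, 8.0], 0.56), ([175.0, 232.0, 33.0, 32.0], 0.34)]
top clip_rack [([159.0, 124.0, 71.0, 34.0], 0.57)]
{'mtx': array([[525.65319466,   0.        , 279.60143753],
       [  0.        , 525.65319466, 218.73141111],
       [  0.        ,   0.        ,   1.        ]]), 'k1': 0.062138595348906075, 'extrinsics': array([[-1.05617547e-02, -9.99944211e-01,  1.57337656e-04,
         3.44375585e-02],
       [-9.95854793e-01,  1.05043448e-02, -9.03487151e-02,
         5.41156635e-01],
       [ 9.03420218e-02, -1.11092642e-03, -9.95910179e-01,
         1.14490113e+00],
       [ 0.00000000e+00,  0.00000000e+00,  0.00000000e+00,
         1.00000000e+00]])}
scene hex_key [([376.0, 
[... 761 characters left out ...]
33932629, -0.83535359,  1.24895803],
       [ 0.        ,  0.        ,  0.        ,  1.        ]])}
{'mtx': array([[324.98353427,   0.        , 283.77066353],
       [  0.        , 324.98353427, 212.27694583],
       [  0.        ,   0.        ,   1.        ]]), 'k1': -0.0013694183969784756, 'hand_eye': array([[ 9.99999737e-01, -3.08057342e-04,  6.57265229e-04,
         3.93002280e-04],
       [-7.17819381e-04, -2.85144055e-01,  9.58484404e-01,
        -1.42869264e-01],
       [-1.07852886e-04, -9.58484623e-01, -2.85144201e-01,
         7.24190985e-02],
       [ 0.00000000e+00,  0.00000000e+00,  0.00000000e+00,
         1.00000000e+00]])} [-0.59261006  0.59263165 -0.38573908  0.38575434] 0.8
```

```bash
python3 - <<'E'
import cv2
im=cv2.imread("pics/top0.png")[110:330,130:440]
cv2.imwrite("pics/top0c.png",cv2.resize(im,None,fx=2.55,fy=2.55,interpolation=cv2.INTER_CUBIC))
E
```

```text
(no output)
```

View pics/top0c.png

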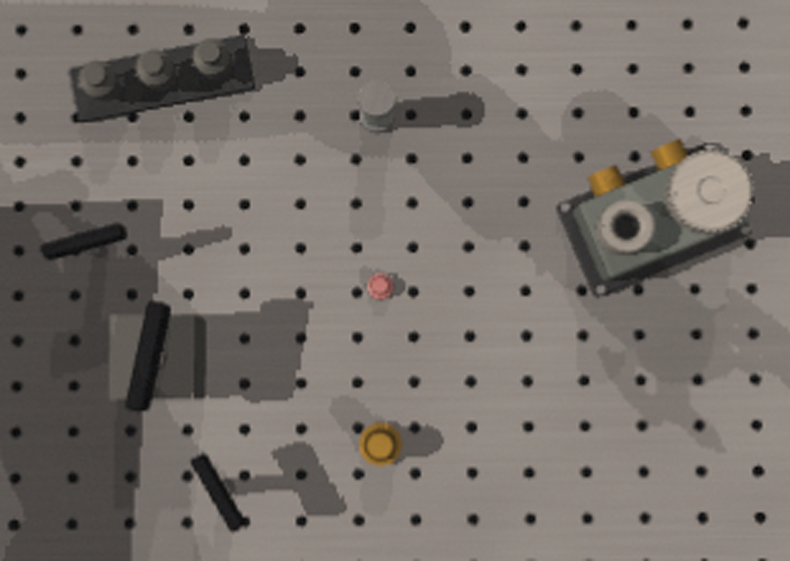

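View pics/scene0.png

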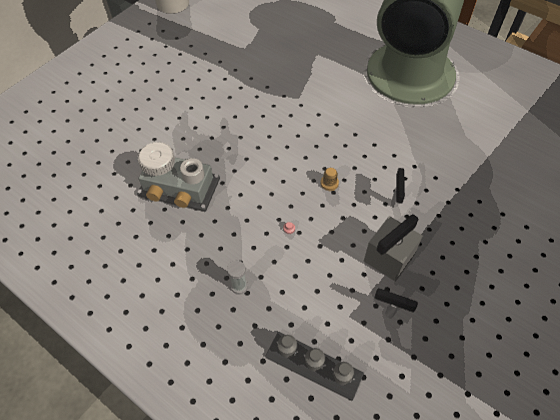

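```bash
cat >h.py <<'E'
from cell import bot
import cv2,numpy as np
from scipy.spatial.transform import Rotation as R
def q(r): return np.roll(r.as_quat(),1)
def rot(w): return R.from_quat(np.roll(w,-1))
def down(yaw): # tool y down, tool x (jaws) at yaw
    x=np.array([np.cos(yaw),np.sin(yaw),0]);y=np.array([0,0,-1.])
    return R.from_matrix(np.column_stack([x,y,np.cross(x,y)]))
def cal(n,pose=None):
    c=bot.calibration(n)
    if n=="wrist":
        T=np.eye(4);T[:3,:3]=pose[1].as_matrix();T[:3,3]=pose[0];T=T@c["hand_eye"]
    else: T=np.linalg.inv(c["extrinsics"])
    return c["mtx"],c["k1"],T
def ray(C,px,z): # pixel -> world at height z
    K,k,T=C;p=cv2.undistortPoints(np.array([[px]],float),K,np.array([k,0,0,0,0.]))[0,0]
    d=T[:3,:3]@np.array([p[0],p[1],1]);return T[:3,3]+d*(z-T[2,3])/d[2]
def pose(): return np.array(bot.read_position()),rot(bot.read_tool_rot())
def look(target,h,az): # put the wrist camera h above target looking straight down, image x at azimuth az
    x=np.array([np.cos(az),np.sin(az),0]);z=np.array([0,0,-1.])
    Rc=np.column_stack([x,np.cross(z,x),z]);H=bot.calibration("wrist")["hand_eye"]
    Tc=np.eye(4);Tc[:3,:3]=Rc;Tc[:3,3]=np.array(target)+[0,0,h]
    T=Tc@np.linalg.inv(H);return T[:3,3],q(R.from_matrix(T[:3,:3]))
E
python3 - <<'E'
from h import *
C=cal("top");f=lambda x,y,z:ray(C,(130+(x+.5)/2.55-.5,110+(y+.5)/2.55-.5),z)
a,b=f(156,304,.106),f(140,409,.106);key=(a+b)/2
print("bar ends",a,b,np.linalg.norm(a-b),key)
s=f(627,226,.084);k=f(711,190,.098);print("boss",s,"knob",k,np.linalg.norm((s-k)[:2]))
for n,x,y,z in(("vial",377,100,.076),("strainer",380,443,.03),("tip",379,286,.016),("key2",(126+43)/2,241,.08),("key3",217,492,.08)):print(n,f(x,y,z))
C=cal("scene");print("scene boss",ray(C,(191,167),.084),"bar",ray(C,(398,233),.106))
def go(t,h):
    for az in np.linspace(-np.pi,np.pi,24,endpoint=False):
        p,o=look(t,h,az);j=bot.solve_ik(p,o)
        if j is not None: yield np.abs(np.array(j)-bot.read_joint_positions()).max(),az,p,o
for n,t,h in(("key",[*key[:2],.106],.2),("boss",[*s[:2],.084],.17)):
    c=sorted(go(t,h),key=lambda c:c[0]);print(n,len(c),c[0] if c else None)
    for d,az,p,o in c:
        if p[2]<.16: continue
        try: bot.move_pose(p,o);break
        except bot.PlanningError as e: print(e)
    bot.wait(.3);P=pose();im=bot.camera("wrist");cv2.imwrite(f"pics/w_{n}.png",im[:,:,::-1]);np.savez(f"pics/w_{n}.npz",p=P[0],q=bot.read_tool_rot())
print(bot.read_clock())
E
```

```text
bar ends [0.51495289 0.21195031 0.106     ] [0.4306735 0.2242411 0.106    ] 0.08517087925538758 [0.47281319 0.2180957  0.106     ]
boss [ 0.57726761 -0.17454464  0.084     ] knob [ 0.60437959 -0.24118481  0.098     ] 0.07194422840211735
vial [0.68757164 0.03162271 0.076     ]
strainer [0.39891807 0.03216851 0.03      ]
tip [0.53527116 0.03165052 0.016     ]
key2 [0.56994206 0.27567952 0.08      ]
key3 [0.36238011 0.1656371  0.08      ]
scene boss [ 0.5773651  -0.17529539  0.084     ] bar [0.47903085 0.22257772 0.106     ]
key 24 (np.float64(1.3497501664950935), np.float64(0.0), array([0.47232545, 0.18942131, 0.14841241]), array([ 8.01605887e-01, -5.97852716e-01,  1.71347402e-04,  3.19944233e-04]))
boss 24 (np.float64(0.6768356254728813), np.float64(-0.5235987755982991), array([ 0.56250802, -0.19913353,  0.0964124 ]), array([ 0.77437464, -0.57743703,  0.15490117, -0.20716182]))
1.5
```

```bash
python3 - <<'E'
from h import *
for n,t,h in(("boss",[.577,-.1745,.084],.25),("key",[.473,.218,.106],.28)):
    c=[]
    for az in np.linspace(-np.pi,np.pi,24,endpoint=False):
        p,o=look(t,h,az);j=bot.solve_ik(p,o)
        if j is not None: c.append((np.abs(np.array(j)-bot.read_joint_positions()).max(),az,p,o))
    c.sort(key=lambda c:c[0])
    for d,az,p,o in c:
        try: bot.move_pose(p,o);print(n,az,p);break
        except bot.PlanningError as e: print(e)
    bot.wait(.4);P=pose();im=bot.camera("wrist");cv2.imwrite(f"pics/w_{n}.png",im[:,:,::-1]);np.savez(f"pics/w_{n}.npz",p=P[0],q=bot.read_tool_rot())
print(bot.read_clock())
a=cv2.imread("pics/w_boss.png")[140:290,170:390];b=cv2.imread("pics/w_key.png")
cv2.imwrite("pics/v1.png",np.vstack([cv2.resize(a,(560,382),interpolation=cv2.INTER_CUBIC)]))
E
```

```text
boss -0.5235987755982991 [ 0.56224042 -0.19908888  0.17641239]
key 0.0 [0.47264927 0.18953037 0.2283841 ]
5.55
```

View pics/v1.png

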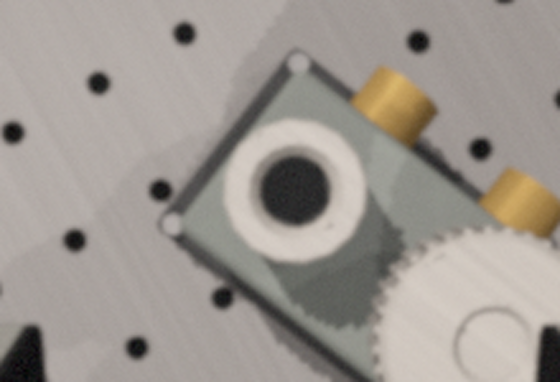

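View pics/w_key.png

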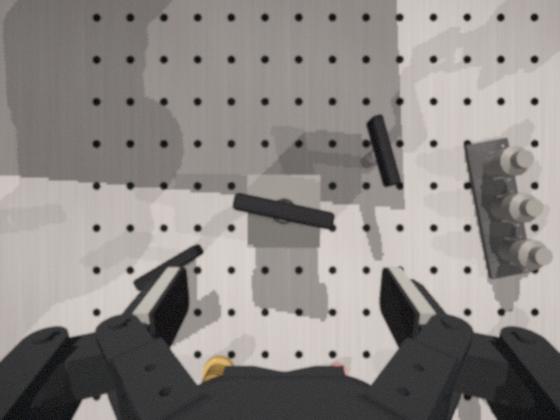

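```bash
python3 - <<'E'
from h import *
def C(n):
    d=np.load(f"pics/w_{n}.npz");return cal("wrist",(d["p"],rot(d["q"])))
im=cv2.imread("pics/w_key.png");g=cv2.cvtColor(im,6)
m=np.zeros_like(g);m[185:235,222:345]=(g[185:235,222:345]<55)
n,l,st,_=cv2.connectedComponentsWithStats(m);i=1+st[1:,4].argmax();print(st[i])
r=cv2.minAreaRect(np.argwhere(l==i)[:,::-1].astype(np.float32));print(r)
K=C("key");B=[ray(K,p,.106) for p in cv2.boxPoints(r)];c=np.mean(B,0);print("bar centre",c,[np.linalg.norm(B[k]-B[k-1]) for k in range(2)])
e=max([B[1]-B[0],B[2]-B[1]],key=np.linalg.norm);print("bar az deg",np.degrees(np.arctan2(e[1],e[0]))%180)
b=cv2.imread("pics/w_boss.png");G=cv2.cvtColor(b,6);K=C("boss")
x0,y0=255,185;s=G[y0:y0+60,x0:x0+60]
m=(s>185).astype(np.uint8);n,l,st,ce=cv2.connectedComponentsWithStats(m)
cs,_=cv2.findContours(m,0,1);k=max(cs,key=cv2.contourArea);(u,v),rr=cv2.minEnclosingCircle(k);E=cv2.fitEllipse(k)
print("boss px",u+x0,v+y0,rr,E);
for uu,vv in((u,v),E[0]):print(ray(K,(uu+x0,vv+y0),.084))
d=cv2.resize(s,None,fx=10,fy=10,interpolation=cv2.INTER_CUBIC)
lo=np.clip((d.astype(float)-20)*3,0,255).astype(np.uint8)
cv2.imwrite("pics/v2.png",cv2.resize(lo[130:480,80:480],None,fx=1.5,fy=1.5))
print(G[y0+10:y0+46:1,x0+12:x0+48])
E
```

```text
[ 234  194  101   36 1384]
((284.97564697265625, 211.28048706054688), (102.87879943847656, 17.740131378173828), 12.094757080078125)
bar centre [0.47393237 0.21838455 0.106     ] [np.float64(0.08861349900605532), np.float64(0.015281515751626465)]
bar az deg 167.87281980589668
boss px 285.51869201660156 214.21962547302246 27.336008071899414 ((30.296855926513672, 29.38907814025879), (53.02823257446289, 53.286964416503906), 169.38153076171875)
[ 0.57673883 -0.17692372  0.084     ]
[ 0.5765258  -0.17695125  0.084     ]
[[191 194 198 ... 201 201 199]
 [199 200 200 ... 201 200 202]
 [203 203 201 ... 204 202 201]
 ...
 [204 204 204 ... 185 194 202]
 [203 204 204 ... 191 199 201]
 [201 202 204 ... 200 202 202]]
```

View pics/v2.png

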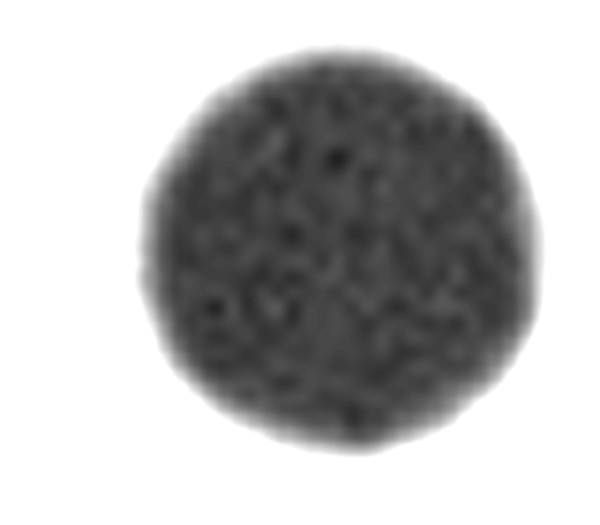

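```bash
cat >clock.py <<'E'
from h import *
bot.move_pose(*[*look([.577,-.176,.084],.27,np.radians(-157))])
p,o=look([.577,-.176,.084],.185,np.radians(-157));bot.move_linear(p,.12);bot.wait(.4)
P=pose();G=np.mean([cv2.cvtColor(bot.camera("wrist"),7).astype(float) for _ in range(12)],0)
np.savez("pics/w_close.npz",p=P[0],q=q(P[1]),G=G)
print(bot.read_clock())
E
cat >ana.py <<'E'
from h import *
d=np.load("pics/w_close.npz");K=cal("wrist",(d["p"],rot(d["q"])));G=d["G"].astype(np.float32)
m=(G>185).astype(np.uint8);x0,y0=225,155;mm=m[y0:y0+120,x0:x0+120]
cs,_=cv2.findContours(mm,0,1);k=max(cs,key=cv2.contourArea);E=cv2.fitEllipse(k);print(E)
u,v=E[0][0]+x0,E[0][1]+y0;print("boss",u,v,ray(K,(u,v),.084))
th=np.radians(np.arange(0,360,1.));rr=np.arange(5,30,.1)
X=lambda cx,cy:cv2.remap(G,(cx+np.outer(np.cos(th),rr)).astype(np.float32),(cy+np.outer(np.sin(th),rr)).astype(np.float32),cv2.INTER_CUBIC)
for lev in(60,80,100,130):
    cx,cy=u,v
    for _ in range(6):
        I=X(cx,cy);r=rr[(I>lev).argmax(1)];F=np.fft.rfft(r)/180;cx+=F[1].real;cy-=F[1].imag
    pk=-np.angle(F[6])/6 # r=|F|cos(6(th)+angle): corner at th=-angle/6
    w=ray(K,(cx,cy),.07);w2=ray(K,(cx+10*np.cos(pk),cy+10*np.sin(pk)),.07)-w
    print(lev,"c",cx,cy,w,"r",r.mean(),"amps",np.round(np.abs(F[1:9]),2),"corner az",np.degrees(np.arctan2(w2[1],w2[0]))%60)
s=G[y0+20:y0+100,x0+20:x0+100];s=cv2.resize(s,None,fx=7,fy=7,interpolation=cv2.INTER_CUBIC)
cv2.imwrite("pics/v3.png",np.clip((s-20)*2,0,255))
E
python3 clock.py && python3 ana.py
```

```text
10.6583
((59.53697967529297, 56.034908294677734), (73.42816925048828, 73.5774154663086), 80.77417755126953)
boss 284.53697967529297 211.03490829467773 [ 0.57707163 -0.17692649  0.084     ]
60 c 284.5464117156028 211.270950898467 [ 0.57700956 -0.17688296  0.07      ] r 16.70749999999996 amps [0.   0.24 0.21 0.08 0.2  0.5  0.19 0.04] corner az 7.768591610305634
80 c 284.5901533779675 211.03185893777322 [ 0.57704218 -0.1770285   0.07      ] r 17.665277777777735 amps [0.   0.04 0.2  0.02 0.11 0.22 0.1  0.01] corner az 7.521612396055019
100 c 284.5805736381965 210.98167746894407 [ 0.57705962 -0.17705454  0.07      ] r 18.303611111111064 amps [0.   0.03 0.1  0.02 0.03 0.09 0.04 0.02] corner az 7.328322705297808
130 c 284.50692594177985 211.17738025335015 [ 0.5770543  -0.17692634  0.07      ] r 19.14527777777773 amps [0.   0.08 0.05 0.05 0.02 0.04 0.02 0.01] corner az 4.753033257833266[ WARN:0@0.174] global loadsave.cpp:1063 imwrite_ Unsupported depth image for selected encoder is fallbacked to CV_8U.
```

View pics/v3.png

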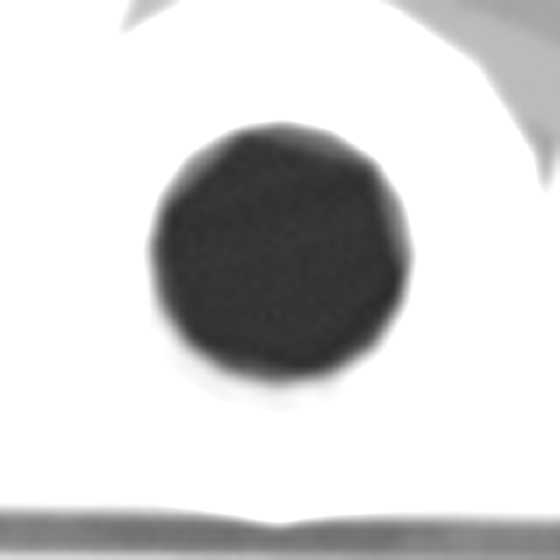

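```bash
python3 - <<'E'
from h import *
kp=[.4739,.2184];sp=[.577,-.177]
print(bot.read_joint_positions())
for g in(77.9,257.9):
    a=bot.solve_ik([*kp,.18],q(down(np.radians(g))))
    print(g,None if a is None else np.round(a,2))
    for dl in(20.1,-39.9,-99.9):
        for e in(0,-40,-85):
            j=bot.solve_ik([*sp,.13],q(down(np.radians(g+dl+e))));k=bot.solve_ik([*sp,.23],q(down(np.radians(g+dl+e))))
            print("  ",dl,e,None if j is None else np.round(j,2),k is not None)
E
```

```text
[-0.26700365  0.39725538 -0.46971269  0.52131045 -0.22605398 -2.26012636]
77.9 [ 0.29  0.32 -0.35  0.91  0.    0.5 ]
   20.1 0 [-0.42  0.5  -0.19  0.88  0.   -0.56] True
   20.1 -40 [-0.42  0.5  -0.19  0.88  0.    0.14] True
   20.1 -85 [-0.42  0.5  -0.19  0.88  0.    0.92] True
   -39.9 0 [-0.42  0.5  -0.19  0.88  0.    0.49] True
   -39.9 -40 [-0.42  0.5  -0.19  0.88  0.    1.19] True
   -39.9 -85 [-0.42  0.5  -0.19  0.88  0.    1.97] True
   -99.9 0 [-0.42  0.5  -0.19  0.88  0.    1.53] True
   -99.9 -40 [-0.42  0.5  -0.19  0.88  0.    2.23] True
   -99.9 -85 [-0.42  0.5  -0.19  0.88  0.    3.02] True
257.9 [ 0.29  0.32 -0.35  0.91  0.   -2.64]
   20.1 0 [-0.42  0.5  -0.19  0.88  0.    2.58] True
   20.1 -40 [-0.42  0.5  -0.19  0.88  0.   -3.  ] True
   20.1 -85 [-0.42  0.5  -0.19  0.88  0.   -2.22] True
   -39.9 0 [-0.42  0.5  -0.19  0.88  0.   -2.65] True
   -39.9 -40 [-0.42  0.5  -0.19  0.88  0.   -1.96] True
   -39.9 -85 [-0.42  0.5  -0.19  0.88  0.   -1.17] True
   -99.9 0 [-0.42  0.5  -0.19  0.88  0.   -1.61] True
   -99.9 -40 [-0.42  0.5  -0.19  0.88  0.   -0.91] True
   -99.9 -85 [-0.42  0.5  -0.19  0.88  0.   -0.12] True
```

```bash
python3 - <<'E'
from h import *
p=bot.read_position();bot.move_linear([p[0],p[1],.25],.2)
o=q(down(np.radians(77.9)))
bot.move_pose([.4739,.2184,.17],o);bot.set_gripper(.7)
P=pose();im=bot.camera("wrist");cv2.imwrite("pics/w4.png",im[:,:,::-1])
print(bot.move_linear([.4739,.2184,.080],.08,until_force=10),bot.read_position())
print(bot.read_ft_force())
bot.set_gripper(0,80);bot.wait(.2)
print("w",bot.read_gripper_width(),bot.read_ft_force(),bot.read_position(),bot.read_clock())
E
```

```text
False [0.4743999  0.21855669 0.0805227 ]
[-0.68616079 -0.04026506 -0.36003907]
w 0.17554216910772014 [-0.95959474  0.50326715  5.28770254] [0.4742014  0.21861013 0.08047956] 16.2333
```

```bash
python3 - <<'E'
from h import *
p=bot.read_position();print(bot.move_linear([p[0],p[1],.215],.12));bot.wait(.3)
print("w",bot.read_gripper_width(),bot.read_ft_force())
im=bot.camera("wrist");im2=bot.camera("scene")
bot.move_pose([.577,-.177,.215],q(down(np.radians(98))));bot.wait(.4)
print(bot.read_position(),bot.read_ft_force(),bot.read_moment(),bot.read_clock())
a=bot.camera("wrist");s=bot.camera("scene");t=bot.camera("top")
v=np.hstack([cv2.resize(a,(560,420))[:, 100:460],cv2.resize(s[70:220,110:260],(420,420),interpolation=cv2.INTER_CUBIC)])
cv2.imwrite("pics/v5.png",v[:,:,::-1])
E
```

```text
False
w 0.17093786242961717 [-0.49305955  0.53262456 -3.10353189]
[ 0.57710363 -0.17652465  0.21506347] [ 0.9987951  -0.37131088 -3.19856473] [0.07267035 0.01267139 0.06260966] 19.8167
```

View pics/v5.png

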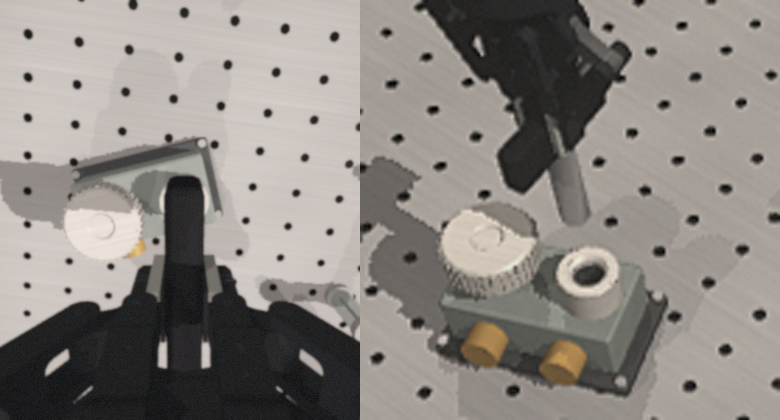

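```bash
python3 - <<'E'
from h import *
P=pose();K=cal("wrist",P)
e=ray(K,(285,178),P[0][2]+.0255);print("bar end rel tool",P[1].inv().apply(e-P[0]))
C=cal("scene");t=ray(C,(186.8,147.9),P[0][2]-.0765);print("tip-ish rel",t-P[0])
im=bot.camera("scene");cv2.imwrite("pics/s6.png",im[:,:,::-1])
g=cv2.resize(im[90:170,150:230],(560,560),interpolation=cv2.INTER_CUBIC)
# project expected shank corners for vertical key
K,k,T=C;W=np.linalg.inv(T)
for dz in(.0765,.0065):
    ps=[]
    for a in range(6):
        th=np.radians(8+60*a);w=P[0]+[.0104*np.cos(th),.0104*np.sin(th),-dz]
        c=W@[*w,1];ps.append((K@(c[:3]/c[2]))[:2])
    cv2.polylines(g,[(((np.array(ps)-[150,90]+.5)*7)).astype(int)],True,(255,0,0),1)
cv2.imwrite("pics/v6.png",g[:,:,::-1])
E
```

```text
bar end rel tool [-3.30430117e-05 -2.55037951e-02  5.05888344e-02]
tip-ish rel [-0.00192856  0.00063529 -0.0765    ]
```

View pics/v6.png

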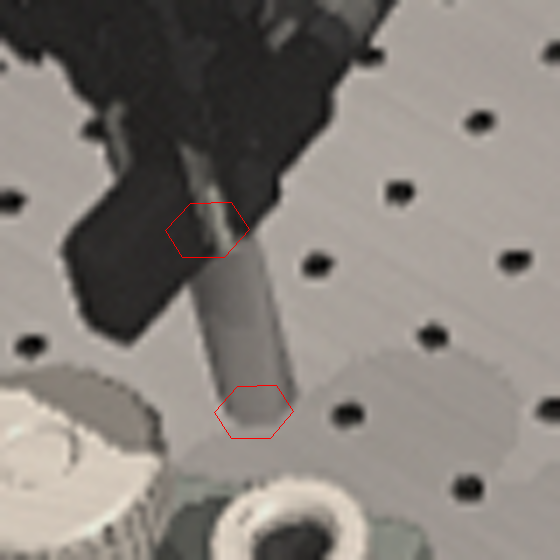

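```bash
python3 - <<'E'
from h import *
P=pose();K=cal("wrist",P);im=bot.camera("wrist");g=cv2.cvtColor(im,7)
print(g[168:196,283:288].mean(1).astype(int))
for v in(175,177,179,181):print(v,P[1].inv().apply(ray(K,(284.5,v),P[0][2]+.0255)-P[0])[2])
# project bar top/bottom end corners assuming centred
M,k,T=K;W=np.linalg.inv(T);out=cv2.resize(im[140:300,215:355],(700,800)[:2],interpolation=cv2.INTER_CUBIC)
print(np.round([ (lambda c:(M@(c[:3]/c[2]))[:2])(W@[*(P[0]+P[1].apply([x,y,.045])),1]) for y in(-.0255,.0065) for x in(-.008,.008)],1))
a=im[150:260,240:330];cv2.imwrite("pics/v7.png",cv2.resize(a,None,fx=5,fy=5,interpolation=cv2.INTER_CUBIC)[:,:,::-1])
E
```

```text
[170 171 171 168 159 142 119  86  49  25  22  21  23  22  22  18  26  23
  25  26  30  34  38  38  40  39  39  38]
175 0.051693498424373284
177 0.05095712586711231
179 0.05021814679210466
181 0.049476547104234596
[[263.5 192.9]
 [306.7 192.9]
 [267.6 177.3]
 [302.1 177.3]]
```

View pics/v7.png

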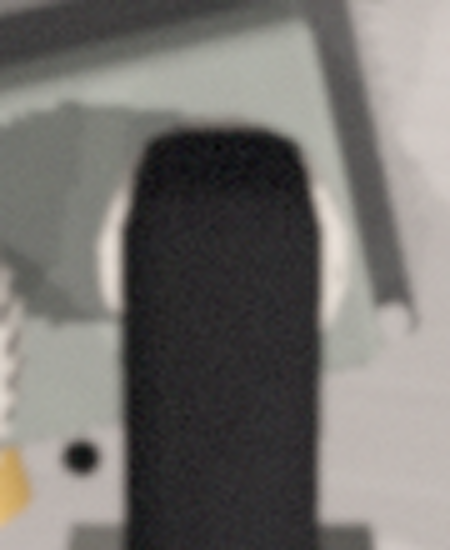

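```bash
cat >st.py <<'E'
from h import *
def st(m=""):
    p,r=pose();x=r.apply([1,0,0]);print(m,np.round(p,4),"yaw",round(float(np.degrees(np.arctan2(x[1],x[0]))),1),"F",np.round(bot.read_ft_force(),1),"M",np.round(bot.read_moment(),2),"t",round(bot.read_clock(),1),"w",round(bot.read_gripper_width(),3))
E
python3 - <<'E'
from st import *
st()
print(bot.move_linear([.578,-.177,.162],.1,until_force=8));st()
print(bot.move_linear([.578,-.177,.1375],.02,until_force=9));st()
E
```

```text
[ 0.577 -0.177  0.215] yaw 98.0 F [ 0.2 -0.  -2. ] M [ 0.02 -0.    0.05] t 20.1 w 0.164
False
 [ 0.5783 -0.1771  0.1623] yaw 98.0 F [ 0.2  0.6 -2.2] M [ 0.01 -0.07  0.03] t 20.8 w 0.17
False
 [ 0.5781 -0.177   0.1375] yaw 98.0 F [ 1.4  0.3 -3.2] M [ 0.07 -0.46  0.  ] t 22.1 w 0.171
```

```bash
python3 - <<'E'
from st import *
print(bot.move_linear([.578,-.177,.1335],.01,until_force=7));bot.wait(.1);st()
E
```

```text
True
 [ 0.5784 -0.177   0.1363] yaw 98.0 F [-0.4  0.3  6.3] M [ 0.08  0.2  -0.01] t 22.5 w 0.166
```

```bash
cat >turn.py <<'E'
from st import *
import sys
ctr=np.array([.5774,-.17705]) # key axis
y0=98.
def to(yaw,z=.1355):
    r=down(np.radians(yaw));p=np.array([*ctr,z])-r.apply([0,0,.001])
    bot.move_linear(p,.05,rotation=q(r))
M0=bot.read_moment()[2];yaw=float(sys.argv[1]);end=float(sys.argv[2]);t0=bot.read_clock()
while yaw>end:
    yaw-=4 if yaw>98-44 else 1.2
    to(yaw);m=bot.read_moment()[2]
    if yaw<98-44 or abs(m)>.1: st(f"cmd {yaw:.1f}")
    if abs(m)>(.5 if 0 else .27):break
    if abs(bot.read_ft_force()).max()>15: print("force");st();break
st("end")
E
python3 turn.py 98 66
```

```text
end [ 0.5786 -0.1779  0.1364] yaw 66.1 F [-0.7  0.4  5.6] M [ 0.08  0.18 -0.  ] t 24.5 w 0.171
```

```bash
python3 turn.py 66 18
```

```text
cmd 52.8 [ 0.5784 -0.1782  0.1364] yaw 52.9 F [-1.3  0.1  6.2] M [0.   0.2  0.04] t 25.5 w 0.17
cmd 51.6 [ 0.5784 -0.1782  0.1364] yaw 51.7 F [-1.   0.4  5.7] M [-0.03  0.22  0.1 ] t 25.8 w 0.167
cmd 50.4 [ 0.5783 -0.1782  0.1364] yaw 50.5 F [-1.1  0.5  5.9] M [-0.01  0.24  0.03] t 26.0 w 0.173
cmd 49.2 [ 0.5783 -0.1783  0.1364] yaw 49.3 F [-1.4  0.   5.8] M [-0.05  0.27  0.06] t 26.3 w 0.171
cmd 48.0 [ 0.5782 -0.1783  0.1363] yaw 48.1 F [-0.5  0.9  7. ] M [-0.03  0.25  0.04] t 26.5 w 0.172
cmd 46.8 [ 0.5782 -0.1783  0.1364] yaw 46.9 F [-0.8  0.3  6. ] M [-0.01  0.3   0.05] t 26.8 w 0.174
cmd 45.6 [ 0.5782 -0.1783  0.1363] yaw 45.7 F [-1.3  0.5  6.5] M [-0.02  0.27  0.05] t 27.0 w 0.174
cmd 44.4 [ 0.5782 -0.1783  0.1363] yaw 44.5 F [-0.8 -0.2  6.2] M [-0.05  0.32  0.08] t 27.3 w 0.171
cmd 43.2 [ 0.5782 -0.1784  0.1364] yaw 43.3 F [-0.8 -0.4  5.7] M [-0.07  0.35  0.06] t 27.5 w 0.171
cmd 42.0 [ 0.5781 -0.1784  0.1364] yaw 42.1 F [-1.1 -0.   7.2] M [-0.02  0.38  0.06] t 27.8 w 0.17
cmd 40.8 [ 0.5781 -0.1784  0.1363] yaw 40.9 F [-1.8  0.1  5.6] M [-0.05  0.41 -0.01] t 28.0 w 0.172
cmd 3
[... 685 characters left out ...]
0.168
cmd 31.2 [ 0.5778 -0.1785  0.1364] yaw 31.3 F [-1.4  0.1  7.2] M [-0.07  0.46  0.05] t 30.0 w 0.166
cmd 30.0 [ 0.5778 -0.1786  0.1364] yaw 30.1 F [-1.8 -0.   6.1] M [-0.06  0.4   0.07] t 30.3 w 0.172
cmd 28.8 [ 0.5777 -0.1786  0.1363] yaw 28.9 F [-2.1 -0.3  6.7] M [-0.05  0.46  0.08] t 30.5 w 0.168
cmd 27.6 [ 0.5777 -0.1786  0.1363] yaw 27.7 F [-1.7 -0.5  7.2] M [-0.05  0.47  0.11] t 30.8 w 0.175
cmd 26.4 [ 0.5777 -0.1786  0.1363] yaw 26.5 F [-2.  -1.1  6.1] M [-0.06  0.43  0.24] t 31.0 w 0.172
cmd 25.2 [ 0.5777 -0.1786  0.1364] yaw 25.3 F [-2.1  0.   7.5] M [-0.08  0.48  0.29] t 31.3 w 0.167
end [ 0.5777 -0.1786  0.1364] yaw 25.3 F [-2.1  0.   7.5] M [-0.08  0.48  0.29] t 31.3 w 0.167
```

```bash
python3 - <<'E'
from st import *
def mz(): 
    a=[]
    for _ in range(10): a.append(bot.read_moment()[2]);bot.wait(.02)
    return np.mean(a)
m=mz();print(m)
ctr=np.array([.5774,-.17705]);yaw=25.2
while m<.3 and yaw>21:
    yaw-=.7;r=down(np.radians(yaw));bot.move_linear(np.array([*ctr,.1355])-r.apply([0,0,.001]),.05,rotation=q(r));m=mz();print(yaw,m)
st()
E
```

```text
0.2939452190308798
24.5 0.39620151343169874
 [ 0.5776 -0.1786  0.1363] yaw 24.7 F [-0.9 -0.8  6.6] M [-0.1   0.51  0.45] t 31.9 w 0.168
```

```bash
python3 - <<'E'
from st import *
ctr=np.array([.5774,-.17705]);r=down(np.radians(28.5))
bot.move_linear(np.array([*ctr,.136])-r.apply([0,0,.001]),.05,rotation=q(r));st("unload")
bot.set_gripper(.45);bot.wait(.3);st("open")
p=bot.read_position();print(bot.move_linear([p[0],p[1],.24],.1,until_force=6));st("up")
bot.wait(.3);w=bot.camera("wrist");s=bot.camera("scene")
cv2.imwrite("pics/v8.png",np.hstack([w[:,100:460],cv2.resize(s[70:220,110:260],(420,420),interpolation=cv2.INTER_CUBIC)])[:,:,::-1])
E
```

```text
unload [ 0.5777 -0.1785  0.1364] yaw 28.5 F [-2.3 -0.9  4.9] M [-0.3   0.47  0.14] t 32.1 w 0.176
open [ 0.5779 -0.1779  0.1359] yaw 28.5 F [ 0.7  0.2 -0.4] M [0.01 0.01 0.05] t 32.8 w 0.456
False
up [ 0.5774 -0.1777  0.2392] yaw 28.5 F [-1.1 -1.5 -0.1] M [-0.06  0.02 -0.01] t 34.0 w 0.451
```

View pics/v8.png

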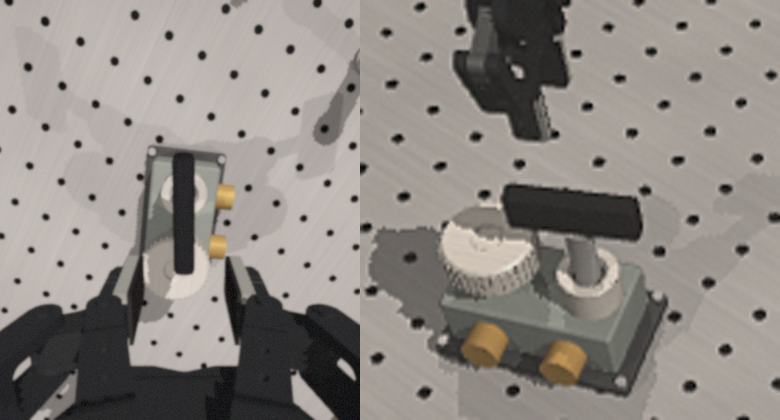

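```bash
python3 - <<'E'
from st import *
bot.close_job();st()
E
```

```text
the job is handed in; nothing more can be done
the job is handed in; nothing more can be done
```

The hex key is standing, released, in the tightened lock screw, and the job is handed in. No verdict was reported.

- **Finding the parts:** I located the key and the socket with the wrist camera. The flats' clocking showed in the picture of the recess (hex corners at about 8° azimuth), so the key was turned to match before it went in.
- **Seating:** It slid in with only a few newtons and met the floor at TCP height 136.3 mm; I had predicted 136.5 mm. The screw had not been turned yet.
- **Tightening:** I turned clockwise about 73°. The torque stayed around 0.1 N m or less, then rose to about 0.4 N m on average at the stop, with one noisy reading of 0.45. That is at or just over the top of the 0.2 to 0.4 N m firm range, and well under the 0.7 N m limit.
- **Release:** I turned back about 4° to take the load off, then opened the gripper and raised it straight up. The forces fell to about zero.
- **Last checks:** The final pictures show the key upright in the boss with the gripper clear of it, about 35 s into the 58 s allowed. I did not re-check the vial, strainer and ceramic tip at the end, but the arm passed above them and nothing touched them that I know of.

**Disagreements:** the top and scene cameras put the boss about 2 mm off from the wrist camera, and I went by the wrist views. The screw angle can't be read directly; I judged it tight from the torque rise alone.

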